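Unbolt the drying pen and hold its gate ajar

ROBOT

A 6-joint arm with a two-finger parallel gripper is mounted at the origin on the work surface. World frame = base frame: x ahead of the robot, y to its left, z up, the work surface at z = 0. Lengths are in m, angles in rad, forces in N, time in s.
With the tool pointing down it reaches from about 0.375 to 0.975 m from the base axis. Payload 3.8 kg.
Tool frame: the origin (TCP) lies midway between the tips of the shut fingers; the grasp point (between the pads) lies 19 mm behind it; z points along the fingers, y is the line along which they close (so a half turn about z gives the same grasp; the last joint's range is limited). The gripper opens to 85 mm and grips with 20 to 120 N. Pads are 22 mm wide; open, the fingers measure 114 mm over their backs; the gripper's body (76 mm by 85 mm) begins 54 mm behind the grasp point. The pads swing forward as they close: fully open they stand 13 mm farther back than shut.
Start: joints at [-1.37, 0.264, 1.604, -0, 1.274, -0.037], TCP at [0.159, -0.656, 0.205] pointing down, gripper open.
Joint ranges: [-2.63, 2.63], [-0.94, 2.18], [0.31, 2.57], [-1.31, 4.45], [0, 2.66], [-2.55, 2.55]. Speed limits (rad/s): [2.57, 2.57, 3.14, 3.14, 3.14, 3.14].

INTERFACE

Orientations are given as a rotation vector (axis times angle).
In Python, from workcell import bot gives the robot as it stands.
- The arm moves only by the tool step_arm, never from a script. Its argument "motion" is a list of rows, each a list of 5 numbers: the finger opening in cm, from 0 to 8.54, then the shift along the tool's x, y, z in cm, then the turn about the tool's z in degrees. In form: [[claw, dx, dy, dz, twist], ...]. A call has 1 to 20 rows; each row is the pose to reach, as a shift and turn from the pose commanded when the call began, along the tool's axes at that moment; what a row does not reach only later rows make up. A row lasts 1/10 s, in which the tool goes at most 50 mm and 8.59 degrees, less where a joint would pass 70% of its speed; a pose out of reach is approached as far as the arm can. A call with a gripper value outside its range is refused whole. The fingers move at their own pace and stop on an object; "force" is the grip in N (left out, the last holds). Time passes only in rows, so rows that repeat a pose let the fingers close. It gives the time, the measured TCP pose, the force, the opening and the grip force at its end, in the units of the state.
- bot.read_state(): the state, without advancing time (a new reading comes with each control period).
- bot.read_camera(name): name is "scene" or "top" or "wrist"; returns (picture, depth): 400x640x3 uint8, red, green, blue; 400x640 float32, m along the optical axis (not along the pixel's ray), 0 where there is no reading.
- bot.calibration(name): a dict with "mtx" (3x3 intrinsics, pixels), "origin" and "orientation" of the camera in the world; the wrist camera has in their place "T_tool_cam" (4x4, takes a point from camera to tool coordinates, whose origin is the TCP and whose axes are the flange's). Camera axes: x right, y up, looking along -z (the intrinsics and any distortion apply to the point x, -y, -z); pixel columns grow to the right and rows downward; lengths in m; the calibration is good to about 2 mm. A picture is of the moment at which its call begins: read the wrist's pose just before it. calibration takes no time and is no camera call.
- bot.finish_job(): hands the job in; it is judged then, once.
The state is a dict: "time": time; "q": joint angles; "joint_vel": joint speeds; "joint_torque": joint torques, N m; "tool_pos": TCP position; "tcp_rot": TCP orientation; "wrist_force": force on the tool from outside, world axes, zero at the start; "torque": the same for the moment, N m; "width": opening from 0.0 (shut) to 1.0 (fully open); "grip_force": force on a finger pad.
Only numpy, scipy, OpenCV 4.12 (cv2) and the standard library are available. Lean on these libraries where they do the work, as an engineer would, in place of code of your own. Each camera call takes 0.05 s, during which the arm holds its last target. There are 200 camera calls.

TASK

Open the little drying pen so that I can slide a figure out: give the black clamp knob on top of the gate a quarter turn clockwise to swing its yellow tongue out from behind the bolt, then take the bolt by its red ball, lift the sagging bolt so that its toe clears the keeper's upturned lip while you pull it back towards the hinge, and swing the gate open towards you. The gate closes itself, so finish still holding it by the red ball, the gate kept still and its free edge about 10 cm open (a hand's width). Leave the figures and everything else on the bench where they stand.

Things in the scene. Friction and masses are not known exactly. Their poses are not given: they have to be found in the camera images.
- pen: Fixed open-topped drying pen, about 300 mm deep, 440 mm wide and 150 mm high: plywood floor 10 mm thick, grey-green posts, plank fences on three sides, a gate as the front side. Origin at bench height, midway along the gate line; x points into the pen (away from the gate's front), y along the closed gate towards its hinge, z up.
- gate_hinge (a point): Point on the gate's vertical hinge line at the top edge of the gate, 150 mm above the bench; at (0, 180, 150) mm in the pen's axes. Its y points from the gate's free edge to the hinge and turns with the gate. The gate is 22 mm thick, 20 mm clear of the bench; its free edge lies 345 mm from the hinge line.
- gate (a joint): Gate angle in rad: 0 closed, growing as its free edge swings out in front of the pen (the pen's -x side), clockwise seen from above; free to 1.3. A spring closes it with 0.4 Nm when shut, growing by 1.0 Nm per rad. At 0.3 rad the free edge is about 100 mm open.
- clamp_grip (a point): Centre of the black bar knob on the gate's top, 80 mm from the hinge line, 208 mm above the bench. Bar 12 mm thick, 38 long (its y), 26 high, on a vertical axis. A yellow tongue, 55 mm long, 10 wide, 20 high, sticks out along the knob's -y, its middle 32 mm below the bar's centre; at the start it points at the bolt's tail and stops the bolt 3 mm from there.
- clamp_knob (a joint): Turn of the clamp knob in rad: 0 = bar along the gate, tongue fully behind the bolt (locked); grows clockwise seen from above to its stop at 1.6 (tongue square to the gate, bolt free). It stays where it is left; about 0.06 Nm turns it.
- ball_grip: Red ball, 28 mm across, on an upright 9 mm stem: the bolt's handle. Origin at its centre, at the start 230 mm from the hinge line and 222 mm above the bench. The bolt's 12 mm rod runs along the gate's top 50 mm below, through two steel staples (28 mm across the gate, 10 mm along it, tops 202 mm above the bench) 150 and 290 mm from the hinge line.
- bolt (a joint): How far the bolt is drawn back along the gate towards the hinge, in m: 0 shot home, 0.042 fully back. About 1 N of rubbing. While sagging it is stopped after 3 mm by the keeper's lip (and by the yellow tongue while the knob is locked). Lifted, it is out of the keeper from 0.022 on, and may then sag again.
- bolt_lift (a joint): How far the bolt is lifted in its worn staples, in m: 0 sagging, 0.014 at the top. It weighs about 3 N and drops when let go. The toe clears the lip from 0.010 on.
- keeper_lip (a point): Middle of the top edge of the keeper's upturned yellow lip, 5 mm thick, on the fixed post by the gate's free edge, 163 mm above the bench. The bolt's end has a toe turned down 18 mm below the rod's axis, 12 mm thick, which starts behind this lip. Cheeks before and behind it (tops 194 mm above the bench, 25 mm apart) keep the gate shut while the toe is between them.
- clay_bust: Bystander: brown clay bust, 84 mm across, 125 mm high, standing in the pen behind the gate. Origin under its centre.
- seated_figure: Bystander: varnished wooden seated figure, 84 mm across, 130 mm high, standing in the pen. Origin under its centre.
- foam_block: Bystander: white foam block, 220 x 100 x 70 mm, on the bench to the pen's left. Origin under its centre.
- banding_wheel: Bystander: dark steel banding wheel, 170 mm across, 62 mm high, on the bench to the pen's right. Origin under its centre.
- slip_bowl: Bystander: white bowl, 110 mm across, 50 mm high, on the bench. Origin under its centre.
- clay_knife: Bystander: modelling knife, about 170 mm long, 14 mm high, lying on the bench. Origin under its handle.
- clay_bar: Bystander: reddish bar of clay, 140 x 45 x 18 mm, lying on the bench between robot and pen. Origin under its centre.

How it is judged:
By the outcome, as a careful person would: the job done as asked, in the order asked, and still so for the second after the job is handed in, while the arm keeps its last pose, push and grip.
It also fails if it takes over 48 s, if anything falls off the work surface, if the arm or the gripper's body presses on something with over 40 N, if the wrist force passes 120 N, or if a joint passes its speed limit or range.

## Working session

There is one attempt and no reset: what is moved stays moved. The work goes in short steps, Python scripts to look and compute and a tool call to move; the robot and the scene stay as the last step left them, time stands still between calls to the robot, and variables do not carry over. Pictures are saved under pics/ and viewed, at most 10 in all, crops included, and the job is handed in when it is done.

Besides the shell and the picture viewer there is one more tool, called after "Call:" in YAML: its name, and indented under it one key for each argument. step_arm: Moves the arm, as the interface text tells. Its arguments: {"type":"object","properties":{"motion":{"type":"array","items":{"type":"array","items":{"type":"number"}}},"force":{"type":"number"}},"required":["motion"]}

```bash
mkdir -p pics
cat > h.py <<'E'
import numpy as np, cv2
from scipy.spatial.transform import Rotation as R
from workcell import bot
def Rm(o):
    o=np.array(o,float)
    if o.shape==(3,3): return o
    return R.from_rotvec(o).as_matrix() if o.size==3 else R.from_quat(o).as_matrix()
def grab(n,save=None):
    s=bot.read_state(); im,d=bot.read_camera(n); c=bot.calibration(n)
    if n=='wrist':
        T=np.eye(4);T[:3,:3]=Rm(s['tcp_rot']);T[:3,3]=s['tool_pos'];T=T@np.array(c['T_tool_cam'])
    else:
        T=np.eye(4);T[:3,:3]=Rm(c['orientation']);T[:3,3]=c['origin']
    np.savez(f'{n}.npz',im=im,d=d,T=T,K=np.array(c['mtx']))
    if save: cv2.imwrite(save,im[:,:,::-1])
    return im,d,T,np.array(c['mtx'])
def world(n,u,v,d=None):
    z=np.load(f'{n}.npz');K=z['K'];T=z['T']
    if d is None: d=z['d'][int(v),int(u)]
    p=np.array([(u-K[0,2])/K[0,0]*d,-(v-K[1,2])/K[1,1]*d,-d])
    return T[:3,:3]@p+T[:3,3]
E
python3 - <<'E'
from h import *
print(bot.calibration('scene'));print(bot.calibration('top'));print(bot.calibration('wrist'));print(bot.read_state())
grab('scene','pics/scene.png');grab('top','pics/top.png')
E
```

```text
{'mtx': array([[458.00758721,   0.        , 322.55639989],
       [  0.        , 458.00758721, 204.28374579],
       [  0.        ,   0.        ,   1.        ]]), 'origin': array([1.22043953, 0.45954709, 1.14089507]), 'orientation': array([0.39977938, 0.76763328, 2.04861775])}
{'mtx': array([[485.1500679 ,   0.        , 315.92144081],
       [  0.        , 485.1500679 , 197.48081558],
       [  0.        ,   0.        ,   1.        ]]), 'origin': array([ 0.42761336, -0.02080522,  1.55352241]), 'orientation': array([ 0.03605113, -0.04612167, -1.56740755])}
{'mtx': array([[317.07701596,   0.        , 319.38834426],
       [  0.        , 317.07701596, 195.90005489],
       [  0.        ,   0.        ,   1.        ]]), 'T_tool_cam': array([[-2.81170544e-04,  9.57582678e-01,  2.88158526e-01,
         7.42531206e-02],
       [ 9.99999696e-01,  4.78856378e-04, -6.15543520e-04,
         2.50961094e-04],
       [-7.27420360e-04,  2.88158266e-01, -9.57582521e-01,
        -1.68180186e-01],
       [ 0.00000000e+00,  0.00000000e+00,  0.00000000e+00,
         1.00000000e+00]])}
{'time': 0.0, 'q': array([-1.36991641e+00,  2.64813203e-01,  1.60536906e+00,  2.40238545e-05,
        1.27372887e+00, -3.68899710e-02]), 'joint_vel': array([-0.00106133,  0.00038013, -0.00052316, -0.00109921,  0.00199599,
        0.00075062]), 'joint_torque': array([ 1.33258782e-03, -5.15105867e+01, -3.67311680e+01,  3.89891293e-04,
        1.30318818e-02,  1.07144314e-05]), 'tool_pos': array([ 0.15884021, -0.65522228,  0.20402432]), 'tcp_rot': array([-3.11712278e+00, -3.72323610e-01,  2.62137847e-04]), 'wrist_force': array([ 0.397673  , -0.8272655 , -0.17666227]), 'torque': array([-0.02636833,  0.00052399,  0.0177966 ]), 'grip_force': 0.0, 'width': 0.9986646951542029}
```

View pics/top.png

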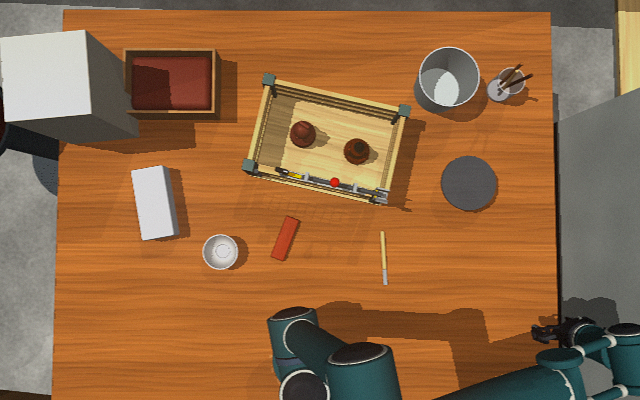

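View pics/scene.png

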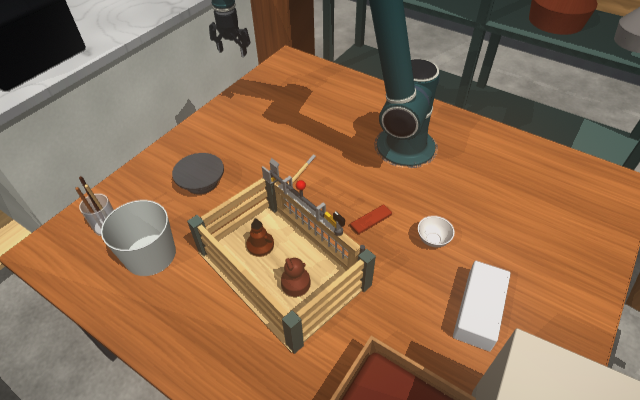

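The top view shows the gate with the hinge post at about (249,166), the red ball at (335,182) and the keeper near (383,198). I'll enlarge that area next.

Run:
```python
from h import *
z=np.load('top.npz');im=z['im']
c=im[150:215,240:400,::-1]
cv2.imwrite('pics/topc.png',cv2.resize(c,None,fx=5,fy=5,interpolation=cv2.INTER_CUBIC))
r=im.astype(int)
m=(r[:,:,0]>150)&(r[:,:,1]<40)&(r[:,:,2]<40)
m[:170]=0;m[200:]=0
v,u=np.nonzero(m);print(u.mean(),v.mean(),len(u))
K=z['K'];T=z['T']
def atz(u,v,h):
    a=world('top',u,v,1.0);o=T[:3,3];return o+(a-o)*(h-o[2])/(a[2]-o[2])
print(world('top',u.mean(),v.mean()),atz(u.mean(),v.mean(),.222))
for p in [(268,80),(404,111),(249,166),(383,198)]: print(p,world('top',*p))
```

```text
334.2857142857143 181.6326530612245 49
[ 0.54021768 -0.07916843  0.23395754] [ 0.54123807 -0.0796973   0.222     ]
(268, 80) [ 0.42761336 -0.02080522  1.55352241]
(404, 111) [ 0.75563711 -0.28697399  0.14944347]
(249, 166) [0.59231983 0.16517582 0.14801546]
(383, 198) [ 0.50016035 -0.22393373  0.15185656]
```

View pics/topc.png

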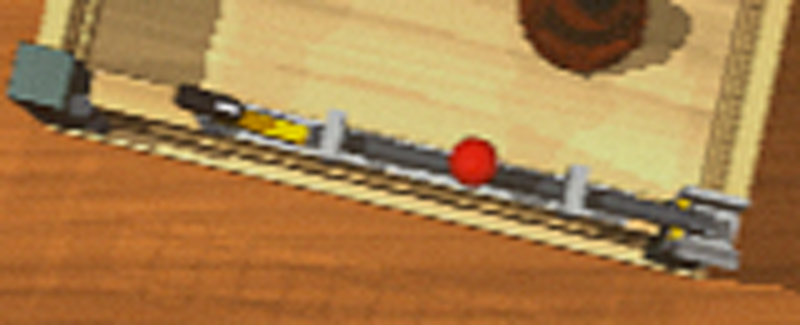

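The crop shows the black knob at full-image (281.6,170.6), with its tongue at (295,175) pointing to the bolt. The staples are at (306.8,176.4) and (355.4,187.6), and the ball is at (334.4,182).

Run:
```python
from h import *
z=np.load('top.npz');T=z['T']
def atz(u,v,h):
    a=world('top',u,v,1.0);o=T[:3,3];return o+(a-o)*(h-o[2])/(a[2]-o[2])
P={}
for n,u,v,h,s in [('knob',281.6,170.6,.221,80),('ball',334.35,181.8,.222,230),('st1',306.8,176.4,.202,150),('st2',355.4,187.6,.202,290)]:
    p=atz(u,v,h);P[s]=p;print(n,p,z['d'][int(v),int(u)],world('top',u,v))
s=np.array(sorted(P));X=np.array([P[k][:2] for k in s])
for i in range(2):
    print(np.polyfit(s/1000,X[:,i],1), X[:,i]-np.polyval(np.polyfit(s,X[:,i],1),s))
a=np.polyfit(s/1000,X,1)
d=a[0]/np.linalg.norm(a[0]);print('dir',d,np.linalg.norm(a[0]),'yaw hinge-dir deg',np.degrees(np.arctan2(-d[1],-d[0])))
for k in (0,80,230,345): print(k, a[1]+a[0]*k/1000)
st=bot.read_state();Rt=Rm(st['tcp_rot']);print(Rt.round(3),st['tool_pos'])
t=a[1]+a[0]*.08;print('to knob, tool axes cm',Rt.T@(np.r_[t,.22]-st['tool_pos'])*100)
```

```text
knob [0.57134581 0.06558597 0.221     ] 1.3377423 [0.57135641 0.06559235 0.22090169]
ball [ 0.54077641 -0.07987476  0.222     ] 1.3239921 [ 0.5397621  -0.07934531  0.23393479]
st1 [ 0.55735929 -0.00370813  0.202     ] 1.3544812 [ 0.55718299 -0.00373136  0.20383652]
st2 [ 0.52641899 -0.13960722  0.202     ] 1.354123 [ 0.52631381 -0.13948075  0.20343874]
[-0.21284681  0.58888391] [-0.00051035  0.00040241  0.00084728 -0.00073933]
[-0.97392106  0.14320916] [ 0.00029049 -0.00082914  0.00091792 -0.00037928]
dir [-0.21350693 -0.97694155] 0.996908219148235 yaw hinge-dir deg 77.67205305010512
0 [0.58888391 0.14320916]
80 [0.57185616 0.06529548]
230 [ 0.53992914 -0.08079268]
345 [ 0.51545175 -0.1927936 ]
[[ 0.972  0.236 -0.   ]
 [ 0.236 -0.972  0.002]
 [ 0.    -0.002 -1.   ]] [ 0.15884948 -0.65529809  0.20414722]
to knob, tool axes cm [ 57.11232336 -60.30647569  -1.45626529]
```

Call:
step_arm:
  motion:
    - [6, 0, 0, -5, 0]
    - [6, 0, 0, -9.6, 0]
    - [6, 57.1, -60.3, -9.6, -64]
    - [6, 57.1, -60.3, -9.6, -64]
    - [6, 57.1, -60.3, -9.6, -64]
    - [6, 57.1, -60.3, -9.6, -64]
    - [6, 57.1, -60.3, -9.6, -64]
    - [6, 57.1, -60.3, -9.6, -64]
    - [6, 57.1, -60.3, -9.6, -64]
    - [6, 57.1, -60.3, -9.6, -64]
    - [6, 57.1, -60.3, -9.6, -64]
    - [6, 57.1, -60.3, -9.6, -64]
    - [6, 57.1, -60.3, -9.6, -64]
    - [6, 57.1, -60.3, -9.6, -64]
    - [6, 57.1, -60.3, -9.6, -64]
    - [6, 57.1, -60.3, -9.6, -64]
    - [6, 57.1, -60.3, -9.6, -64]
    - [6, 57.1, -60.3, -9.6, -64]
    - [6, 57.1, -60.3, -9.6, -64]
    - [6, 57.1, -60.3, -9.6, -64]

```text
time: 2.1
tool_pos: [0.5728, 0.0682, 0.3001]
tcp_rot: [-2.442, -1.973, 0.0]
wrist_force: [-0.7, -0.1, -0.0]
width: 0.707
grip_force: 0.0
```

Call:
step_arm:
  motion:
    - [6, 0, 0, 0, 0]
    - [6, 0, 0, 0, 0]
    - [6, 0, 0, 0, 0]

```text
time: 2.4
tool_pos: [0.5714, 0.0633, 0.3015]
tcp_rot: [2.449, 1.967, -0.0]
wrist_force: [0.8, -1.5, 0.0]
width: 0.705
grip_force: 0.0
```

Run:
```python
from h import *
grab('wrist','pics/w1.png')
s=bot.read_state();print(s['tool_pos'],s['q'],Rm(s['tcp_rot']).round(3).tolist())
```

```text
[0.57146651 0.06332653 0.30154376] [ 6.71521829e-02  2.95359869e-02  1.69561608e+00 -1.69535336e-04
  1.41629469e+00  2.84876827e-01] [[0.216, 0.976, 0.0], [0.976, -0.216, -0.0], [-0.0, 0.0, -1.0]]
```

View pics/w1.png

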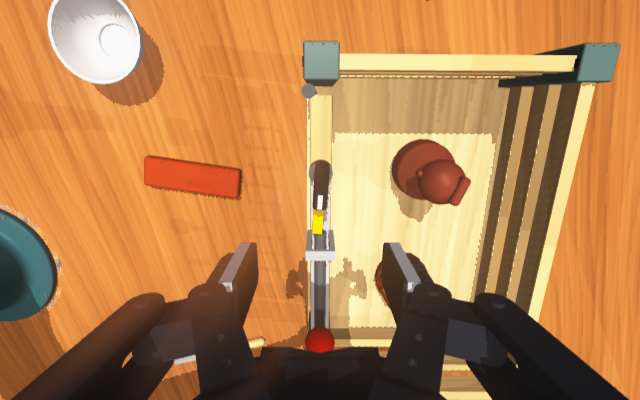

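The wrist view shows the knob bar at column ~320, rows 162–208, with the yellow tongue below it at (318,222). It is centred between the fingers across the gate.

Run:
```python
from h import *
z=np.load('wrist.npz');T=z['T']
for u,v in [(320,165),(320,170),(320,180),(320,185),(320,190),(320,195),(320,202),(320,207),(318,222),(320,248),(320,340)]:
    print(u,v,world('wrist',u,v).round(4))
st=bot.read_state();Rt=Rm(st['tcp_rot']);print('tool',Rt.T@(np.array([.5717,.0653,.190])-st['tool_pos'])*100)
cv2.imwrite('pics/w1c.png',cv2.resize(z['im'][140:260,260:380,::-1],None,fx=5,fy=5,interpolation=cv2.INTER_CUBIC))
```

```text
320 165 [0.5779 0.0862 0.2188]
320 170 [0.5771 0.0826 0.2208]
320 180 [0.5753 0.0743 0.2199]
320 185 [0.5745 0.0704 0.2205]
320 190 [0.5736 0.0666 0.2218]
320 195 [0.5727 0.0625 0.2217]
320 202 [0.5715 0.057  0.2228]
320 207 [0.5705 0.0526 0.2223]
318 222 [0.5627 0.0259 0.1855]
320 248 [ 0.558  -0.0046  0.1786]
320 340 [ 0.5437 -0.0686  0.232 ]
tool [ 0.19906769 -0.02191219 11.15434797]
```

View pics/w1c.png

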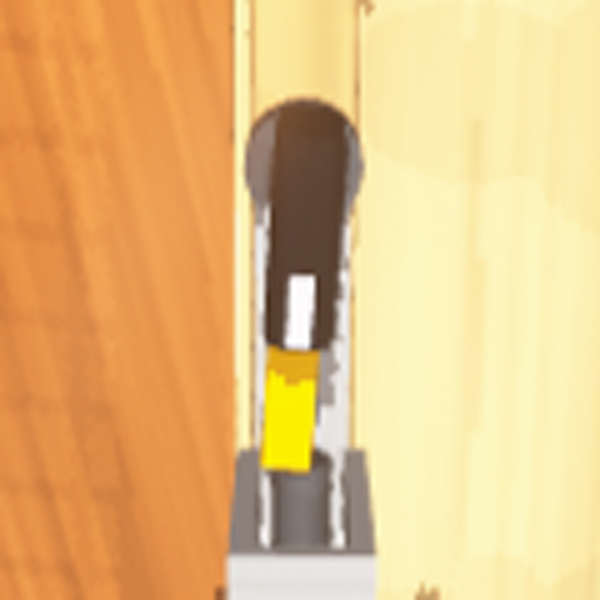

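Call:
step_arm:
  motion:
    - [6, 0.45, 0.05, 3, 0]
    - [6, 0.45, 0.05, 6, 0]
    - [6, 0.45, 0.05, 9, 0]
    - [6, 0.45, 0.05, 10.9, 0]
    - [6, 0.45, 0.05, 10.9, 0]
    - [1, 0.45, 0.05, 10.9, 0]
    - [1, 0.45, 0.05, 10.9, 0]
    - [1, 0.45, 0.05, 10.9, 0]
    - [1, 0.45, 0.05, 10.9, 0]
    - [1, 0.45, 0.05, 10.9, 0]
    - [1, 0.45, 0.05, 10.9, 0]
    - [1, 0.45, 0.05, 10.9, 0]
  force: 25

```text
time: 3.65
tool_pos: [0.5737, 0.0689, 0.1943]
tcp_rot: [2.447, 1.969, 0.002]
wrist_force: [-4.0, 0.5, 6.9]
width: 0.114
grip_force: 18.4
```

Call:
step_arm:
  motion:
    - [1, 0, 0, -0.3, 0]
    - [0.6, 0, 0, -0.3, 0]
    - [0.6, 0, 0, -0.3, 0]
    - [0.6, 0, 0, -0.3, 0]
  force: 30

```text
time: 4.05
tool_pos: [0.5735, 0.0688, 0.1956]
tcp_rot: [2.448, 1.969, 0.001]
wrist_force: [-0.7, -0.5, -0.1]
width: 0.068
grip_force: 0.0
```

Run:
```python
from h import *
im,d,T,K=grab('wrist','pics/w2.png');grab('scene')
s=bot.read_state();print(s['tool_pos'],s['width'],s['grip_force'])
z=np.load('scene.npz')
a=cv2.resize(z['im'][150:270,240:380,::-1],(560,480),interpolation=cv2.INTER_CUBIC)
b=cv2.resize(im[150:400,200:440,::-1],(240,480)) if 0 else cv2.resize(im[:,200:440,::-1],(240,400))
b=cv2.copyMakeBorder(b,0,80,0,0,cv2.BORDER_CONSTANT)
cv2.imwrite('pics/m2.png',np.hstack([a,b]))
```

```text
[0.57342459 0.06879818 0.19540554] 0.07417588775401192 0.0
```

View pics/m2.png

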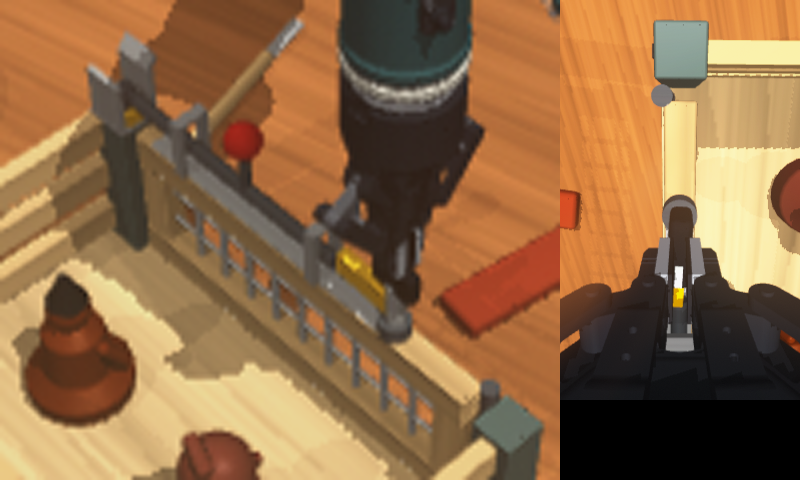

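Call:
step_arm:
  motion:
    - [0, 0, 0, 0, 0]
    - [0, 0, 0, 0, 0]
    - [0, 0, 0, 0, 0]
    - [0, 0, 0, 0, 0]
  force: 30

```text
time: 4.55
tool_pos: [0.5733, 0.0688, 0.1954]
tcp_rot: [-2.448, -1.969, -0.0]
wrist_force: [-0.2, -0.4, 0.7]
width: -0.006
grip_force: 0.0
```

Run:
```python
from h import *
s=bot.read_state();print(s['tool_pos'],s['width'],s['grip_force'])
im,d,T,K=grab('wrist')
Ti=np.linalg.inv(np.array(bot.calibration('wrist')['T_tool_cam']))
for p in [(0,0,0),(0,0,-.019),(.011,0,-.019),(-.011,0,-.019),(.011,0,0)]:
    q=Ti@np.r_[p,1];print(p,K[0,2]+K[0,0]*q[0]/-q[2],K[1,2]+K[1,1]*-q[1]/-q[2])
cv2.imwrite('pics/w3.png',cv2.resize(im[180:360,230:410,::-1],None,fx=3.3,fy=3.3,interpolation=cv2.INTER_CUBIC))
for v in range(190,340,10): print(v,world('wrist',320,v).round(4))
```

```text
[0.57334235 0.06881748 0.19536564] -0.00562889309657589 0.0
(0, 0, 0) 317.7644707625844 233.89263260173524
(0, 0, -0.019) 317.5887829664862 248.7063268423254
(0.011, 0, -0.019) 317.54717580397994 228.99100828796128
(-0.011, 0, -0.019) 317.6288100307671 267.67292479230525
(0.011, 0, 0) 317.73020586685783 215.91749368789002
190 [0.5775 0.0814 0.1491]
200 [0.5768 0.0783 0.1624]
210 [0.5785 0.0863 0.2057]
220 [0.5783 0.0856 0.2184]
230 [0.5774 0.0813 0.2206]
240 [0.5768 0.0791 0.2271]
250 [0.5769 0.0796 0.2385]
260 [0.577  0.0801 0.2485]
270 [0.5769 0.0796 0.2554]
280 [0.5763 0.0771 0.2583]
290 [0.5754 0.0726 0.2579]
300 [0.5744 0.0684 0.2581]
310 [0.5735 0.0639 0.258 ]
320 [0.5724 0.0593 0.2579]
330 [ 0.5574 -0.0099  0.1783]
```

View pics/w3.png

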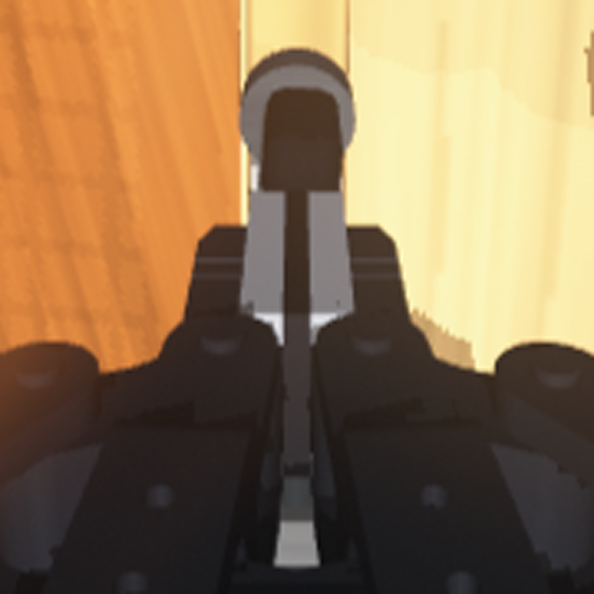

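The picture shows the shut pads at crop (245–350, 190–310), in front of the bar rather than round it. I'll check the heights of both.

Run:
```python
from h import *
z=np.load('wrist.npz');d=z['d']
for x,y in [(265,195),(265,205),(265,230),(265,260),(265,300),(330,195),(330,230),(330,300),(296,180),(296,160),(296,120),(296,200),(296,230),(296,260)]:
    u=230+x/3.3;v=180+y/3.3;print(x,y,d[int(v),int(u)],world('wrist',u,v).round(4))
s=bot.read_state();print(s['q'])
```

```text
265 195 0.14887927 [0.5725 0.0804 0.2269]
265 205 0.14393662 [0.5728 0.0811 0.2318]
265 230 0.1389633 [0.5727 0.08   0.2373]
265 260 0.13055198 [0.573  0.0802 0.246 ]
265 300 0.12098005 [0.5733 0.0803 0.256 ]
330 195 0.14888749 [0.5815 0.0784 0.2269]
330 230 0.1367763 [0.5813 0.0792 0.2393]
330 300 0.121142894 [0.5806 0.0786 0.2558]
296 180 0.15546362 [0.5767 0.0788 0.2202]
296 160 0.15415676 [0.5774 0.0821 0.2205]
296 120 0.15948874 [0.5782 0.0858 0.2138]
296 200 0.14796162 [0.5767 0.0792 0.2279]
296 230 0.13886005 [0.5767 0.0792 0.2374]
296 260 0.1306384 [0.5767 0.0793 0.2459]
[7.63015380e-02 8.72324943e-02 1.82875706e+00 1.49009652e-05
 1.22563968e+00 2.92316875e-01]
```

The shut pads stand at z ≈ 0.225, just above the knob top at 0.2205. So the real tips are about 26 mm higher than the reported TCP. I'll open and go lower; at TCP z 0.17 the fingers clear the gate top (0.15) either way.

Call:
step_arm:
  motion:
    - [5, 0, 0, -2, 0]
    - [5, 0, 0, -2, 0]
    - [5, 0, 0, -2, 0]
    - [5, 0, 0, -2, 0]
    - [5, 0, 0, -2, 0]
    - [5, 0, 0, -2, 0]
    - [5, 0, 0, 0, 0]
    - [5, 0, 0, 1.5, 0]
    - [5, 0, 0, 2.5, 0]
    - [5, 0, 0, 2.5, 0]
  force: 30

```text
time: 5.6
tool_pos: [0.5715, 0.0687, 0.1677]
tcp_rot: [-2.446, -1.967, 0.006]
wrist_force: [0.1, -0.3, -0.7]
width: 0.585
grip_force: 0.0
```

Run:
```python
from h import *
s=bot.read_state();print(s['tool_pos'],s['width'],s['wrist_force'])
im,d,T,K=grab('wrist')
cv2.imwrite('pics/w4.png',cv2.resize(im[180:360,230:410,::-1],None,fx=3.3,fy=3.3,interpolation=cv2.INTER_CUBIC))
```

```text
[0.57150091 0.06869113 0.16769511] 0.5854269920025352 [ 0.0518763  -0.3284737  -0.72093237]
```

View pics/w4.png

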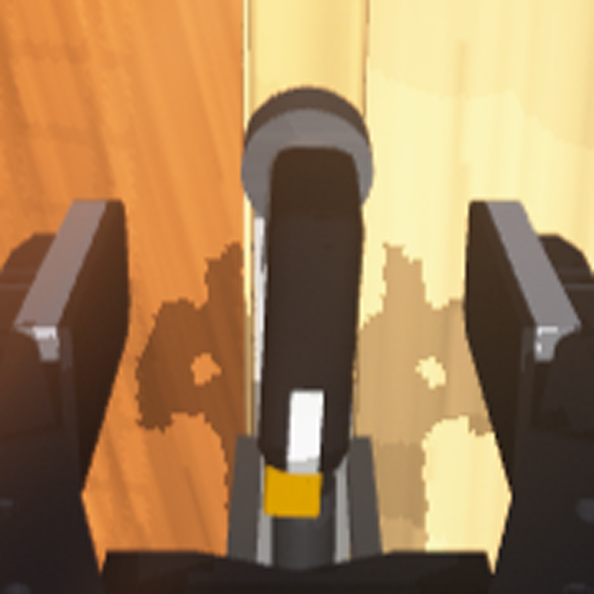

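The knob now sits between the open pads, about 2 mm to the right of centre (bar column 312, pad mid 298).

Call:
step_arm:
  motion:
    - [5, 0, 0.2, 0, 0]
    - [0.6, 0, 0.2, 0, 0]
    - [0.6, 0, 0.2, 0, 0]
    - [0.6, 0, 0.2, 0, 0]
    - [0.6, 0, 0.2, 0, 0]
    - [0.6, 0, 0.2, 0, 0]
    - [0.6, 0, 0.2, 0, 0]
    - [0.6, 0, 0.2, 0, 0]
  force: 30

```text
time: 6.45
tool_pos: [0.5736, 0.0689, 0.1712]
tcp_rot: [-2.446, -1.967, 0.003]
wrist_force: [-6.6, 1.8, 5.5]
width: 0.143
grip_force: 29.1
```

Call:
step_arm:
  motion:
    - [0.6, 0, -0.1, -0.2, 0]
    - [0.6, 0, -0.1, -0.2, 8]
    - [0.6, 0, -0.1, -0.2, 16]
    - [0.6, 0, -0.1, -0.2, 24]
    - [0.6, 0, -0.1, -0.2, 32]
    - [0.6, 0, -0.1, -0.2, 40]
    - [0.6, 0, -0.1, -0.2, 40]

```text
time: 7.15
tool_pos: [0.5743, 0.0684, 0.1715]
tcp_rot: [2.974, 1.012, -0.0]
wrist_force: [2.2, -0.1, -6.9]
width: 0.134
grip_force: 32.1
```

Call:
step_arm:
  motion:
    - [0.6, 0, 0, 0.2, 8]
    - [0.6, 0, 0, 0.2, 16]
    - [0.6, 0, 0, 0.2, 24]
    - [0.6, 0, 0, 0.2, 32]
    - [0.6, 0, 0, 0.2, 40]
    - [0.6, 0, 0, 0.2, 48]
    - [0.6, 0, 0, 0.2, 50]
    - [0.6, 0, 0, 0.2, 50]

```text
time: 7.95
tool_pos: [0.5747, 0.067, 0.1713]
tcp_rot: [3.121, -0.333, 0.002]
wrist_force: [-1.0, -5.8, -0.3]
width: 0.135
grip_force: 31.2
```

Run:
```python
from h import *
s=bot.read_state();r=Rm(s['tcp_rot']);print(s['tool_pos'],s['wrist_force'],s['torque'],np.degrees(np.arctan2(r[1,0],r[0,0])),s['q'])
```

```text
[0.57472594 0.06702194 0.17127371] [-0.98391982 -5.79995377 -0.26777335] [-0.78150075  0.16496973  0.01758594] -12.19187366240782 [ 0.07475161  0.10654519  1.85323221 -0.00285588  1.18099581  1.8594222 ]
```

Call:
step_arm:
  motion:
    - [4, 0, 0, 0, 0]
    - [4, 0, 0, 0, 0]
    - [4, 0, 0, 0, 0]
    - [4, 0, 0, 0, 0]
    - [4, 0, 0, -2, 0]
    - [4, 0, 0, -4, 0]
    - [4, 0, 0, -8, 0]
    - [6.5, 0, 0, -12, 0]
    - [6.5, -0.2, 14.9, -12, -90]
    - [6.5, -0.2, 14.9, -12, -90]
    - [6.5, -0.2, 14.9, -12, -90]
    - [6.5, -0.2, 14.9, -12, -90]
    - [6.5, -0.2, 14.9, -12, -90]
    - [6.5, -0.2, 14.9, -12, -90]
    - [6.5, -0.2, 14.9, -12, -90]
    - [6.5, -0.2, 14.9, -12, -90]
    - [6.5, -0.2, 14.9, -12, -90]
    - [6.5, -0.2, 14.9, -12, -90]
    - [6.5, -0.2, 14.9, -12, -90]
    - [6.5, -0.2, 14.9, -12, -90]

```text
time: 9.95
tool_pos: [0.5405, -0.0763, 0.2904]
tcp_rot: [-2.447, -1.97, -0.0]
wrist_force: [0.5, -0.9, -0.3]
width: 0.765
grip_force: 0.0
```

Call:
step_arm:
  motion:
    - [6.5, 0, 0, 0, 0]
    - [6.5, 0, 0, 0, 0]
    - [6.5, 0, 0, 0, 0]

```text
time: 10.25
tool_pos: [0.5404, -0.0765, 0.2904]
tcp_rot: [-2.449, -1.968, -0.0]
wrist_force: [0.1, -0.1, 0.8]
width: 0.763
grip_force: 0.0
```

Run:
```python
from h import *
s=bot.read_state();r=Rm(s['tcp_rot']);print(s['tool_pos'],s['wrist_force'],np.degrees(np.arctan2(r[1,0],r[0,0])))
im,d,T,K=grab('wrist','pics/w5.png');q=im.astype(int)
m=(q[:,:,0]>90)&(q[:,:,1]<45)&(q[:,:,2]<45)
n,l,st,c=cv2.connectedComponentsWithStats(m.astype(np.uint8))
for i in range(1,n):
    if st[i,4]>60: print(st[i],c[i],world('wrist',*c[i]))
```

```text
[ 0.54044769 -0.07645103  0.29038204] [ 0.06052649 -0.12746207  0.84435979] 77.57015607841976
```

View pics/w5.png

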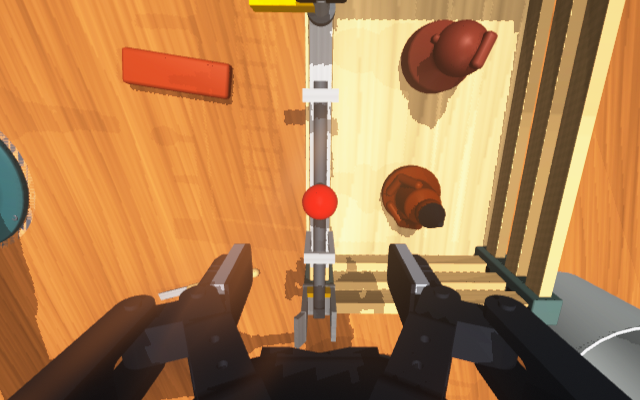

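The yellow tongue now points square to the gate at (280,3), and the bolt is free. The ball is at (319.5,202), centred across the gate.

Run:
```python
from h import *
z=np.load('wrist.npz');T=z['T']
a=world('wrist',319.5,202,1.);o=T[:3,3];p=o+(a-o)*(.222-o[2])/(a[2]-o[2]);print(p,world('wrist',319,202))
s=bot.read_state();print(Rm(s['tcp_rot']).T@(p-s['tool_pos'])*100)
```

```text
[ 0.5408491  -0.07940686  0.222     ] [ 0.5413937  -0.07519198  0.23512371]
[-0.2786489   0.10378892  6.8399797 ]
```

Call:
step_arm:
  motion:
    - [6, -0.25, 0.1, 4, 0]
    - [6, -0.25, 0.1, 8, 0]
    - [6, -0.25, 0.1, 11.2, 0]
    - [6, -0.25, 0.1, 11.2, 0]
    - [6, -0.25, 0.1, 11.2, 0]
    - [1.5, -0.25, 0.1, 11.2, 0]
    - [1.5, -0.25, 0.1, 11.2, 0]
    - [1.5, -0.25, 0.1, 11.2, 0]
    - [1.5, -0.25, 0.1, 11.2, 0]
    - [1.5, -0.25, 0.1, 11.2, 0]
    - [1.5, -0.25, 0.1, 11.2, 0]
    - [1.5, -0.25, 0.1, 11.2, 0]
  force: 50

```text
time: 11.5
tool_pos: [0.5409, -0.0791, 0.1813]
tcp_rot: [2.448, 1.968, 0.001]
wrist_force: [-5.5, 0.8, 7.3]
width: 0.296
grip_force: 48.6
```

Run:
```python
from h import *
im,d,T,K=grab('wrist')
s=bot.read_state();print(s['tool_pos'],s['wrist_force'],s['torque'])
Ti=np.linalg.inv(np.array(bot.calibration('wrist')['T_tool_cam']));Tt=np.array(bot.calibration('wrist')['T_tool_cam'])
for u in (296,300,304,340,344,348):
    print(u)
    for v in range(212,262,6):
        p=Tt[:3,:3]@np.array([(u-K[0,2])/K[0,0]*d[v,u],-(v-K[1,2])/K[1,1]*d[v,u],-d[v,u]])+Tt[:3,3]
        print('  ',v,(p*1000).round(1),im[v,u])
print([ (v,im[v,319].tolist(),world('wrist',319,v).round(3).tolist()) for v in range(200,260,6)])
```

```text
[ 0.54086212 -0.07911291  0.18130312] [-6.06438     1.40817563  7.35999969] [ 0.1651899   0.95655051 -0.03731078]
296
   212 [-51.8 -26.5 182.1] [230 143  72]
   218 [-58.9 -26.6 181.2] [229 142  71]
   224 [-66.1 -26.6 180.1] [228 141  70]
   230 [-74.6 -27.  182.2] [228 141  70]
   236 [-82.3 -27.1 182. ] [229 142  70]
   242 [-89.8 -27.2 181.3] [230 143  71]
   248 [-98.  -27.4 181.8] [222 133  64]
   254 [  9.   -9.3 -42.5] [180  36  22]
   260 [  8.6  -9.  -47.1] [208  34  21]
300
   212 [-51.7 -21.8 181.9] [234 162  94]
   218 [-58.9 -21.8 181.1] [229 156  88]
   224 [-66.9 -22.1 182.1] [231 157  87]
   230 [-74.8 -22.2 182.6] [230 148  78]
   236 [-82.4 -22.3 182.1] [231 151  79]
   242 [-90.  -22.4 181.8] [229 146  76]
   248 [ 11.4  -7.6 -41.5] [166  37  23]
   254 [  9.9  -7.5 -44.2] [208  36  22]
   260 [  8.8  -7.3 -47.5] [229  33  20]
304
   212 [ 1.8 -9.4 32.3] [232 203 159]
   218 [-2.9 -9.5 33.2] [230 201 157]
   224 [-6.5 -9.5 31.4] [217 186 147]
   230 [-11.4  -9.6  32.6] [228 187 132]
   236 [-15.   -9.5  30.7] [168 134 101]
   242 [-20.3  -9.7  32.5] [217 172 116]
[... 997 characters left out ...]
   230 [-70.2  34.  171.7] [251 242 182]
   236 [-77.6  34.2 171.5] [251 242 182]
   242 [ 10.9  14.1 -34.2] [76 51 39]
   248 [ 10.6  13.7 -39.8] [72 47 34]
   254 [  8.3  13.6 -41. ] [69 43 30]
   260 [  5.3  13.7 -41.1] [83 40 28]
[(200, [129, 122, 119], [0.546, -0.061, 0.177]), (206, [129, 121, 119], [0.545, -0.064, 0.176]), (212, [129, 122, 119], [0.544, -0.067, 0.178]), (218, [128, 121, 118], [0.543, -0.071, 0.178]), (224, [110, 99, 94], [0.543, -0.074, 0.178]), (230, [87, 69, 63], [0.543, -0.075, 0.186]), (236, [87, 68, 63], [0.543, -0.075, 0.194]), (242, [182, 40, 26], [0.545, -0.065, 0.223]), (248, [224, 39, 25], [0.544, -0.067, 0.226]), (254, [238, 37, 22], [0.544, -0.068, 0.228])]
```

Call:
step_arm:
  motion:
    - [5, 0, 0, 0, 0]
    - [5, 0, 0, 0, 0]
    - [5, 0, 0, 0, 0]
    - [5, 0, 0.05, 0.9, 0]
    - [5, 0, 0.05, 0.9, 0]
    - [1.5, 0, 0.05, 0.9, 0]
    - [1.5, 0, 0.05, 0.9, 0]
    - [1.5, 0, 0.05, 0.9, 0]
    - [1.5, 0, 0.05, 0.9, 0]
    - [1.5, 0, 0.05, 0.9, 0]
    - [1.5, 0, 0.05, 0.9, 0]
  force: 50

```text
time: 12.65
tool_pos: [0.5406, -0.0791, 0.1691]
tcp_rot: [-2.447, -1.968, 0.002]
wrist_force: [-4.7, -0.4, 0.8]
width: 0.3
grip_force: 49.0
```

Call:
step_arm:
  motion:
    - [1.5, 0, 0, -0.4, 0]
    - [1.5, 0, 0, -0.8, 0]
    - [1.5, 0, 0, -1.25, 0]
    - [1.5, 0, 0, -1.25, 0]
    - [1.5, 0, 0, -1.25, 0]

```text
time: 13.15
tool_pos: [0.5406, -0.0791, 0.1818]
tcp_rot: [-2.447, -1.968, 0.002]
wrist_force: [-5.9, 0.6, -3.1]
width: 0.296
grip_force: 49.2
```

Lifted about 12.7 mm, carrying the bolt's 3 N weight. Next I'll pull it back.

Call:
step_arm:
  motion:
    - [1.5, 0.5, -0.05, 0, 0]
    - [1.5, 1.0, -0.05, 0, 0]
    - [1.5, 1.5, -0.05, 0, 0]
    - [1.5, 2.0, -0.05, 0, 0]
    - [1.5, 2.5, -0.05, 0, 0]
    - [1.5, 3.0, -0.05, 0, 0]
    - [1.5, 3.5, -0.05, 0, 0]
    - [1.5, 3.5, -0.05, 0, 0]
    - [1.5, 3.5, -0.05, 0, 0]

```text
time: 14.05
tool_pos: [0.5484, -0.0441, 0.1818]
tcp_rot: [-2.447, -1.969, -0.001]
wrist_force: [-4.7, 0.7, -2.4]
width: 0.299
grip_force: 49.3
```

Call:
step_arm:
  motion:
    - [1.5, 0.0, -0.5, 0, 1.5]
    - [1.5, 0.02, -1.0, 0, 2.9]
    - [1.5, 0.06, -1.5, 0, 4.3]
    - [1.5, 0.1, -1.95, 0, 5.7]
    - [1.5, 0.1, -1.95, 0, 5.7]

```text
time: 14.55
tool_pos: [0.5295, -0.0397, 0.1823]
tcp_rot: [2.543, 1.843, 0.002]
wrist_force: [2.7, 0.1, -3.9]
width: 0.302
grip_force: 49.5
```

Call:
step_arm:
  motion:
    - [1.5, 0.02, -0.95, 0, 2.9]
    - [1.5, 0.1, -1.95, 0, 5.7]
    - [1.5, 0.22, -2.9, 0, 8.6]
    - [1.5, 0.39, -3.8, 0, 11.4]
    - [1.5, 0.39, -3.85, 0, 11.5]
    - [1.5, 0.39, -3.85, 0, 11.5]
    - [1.5, 0.39, -3.85, 0, 11.5]
    - [1.5, 0.39, -3.85, 0, 11.5]

```text
time: 15.35
tool_pos: [0.4947, -0.0246, 0.182]
tcp_rot: [2.714, 1.581, 0.0]
wrist_force: [2.2, -1.2, -3.2]
width: 0.299
grip_force: 49.8
```

Run:
```python
from h import *
s=bot.read_state();p=s['tool_pos'];H=np.array([.5897,.1456]);v=H-p[:2]
print(p,s['wrist_force'],s['joint_vel'].round(3),'r',np.hypot(*v),'theta',np.radians(77.67)-np.arctan2(v[1],v[0]))
print('theta',1.3556-np.arctan2(v[1],v[0]))
im,*_=grab('scene');t,*_=grab('top')
a=cv2.resize(t[130:230,230:410,::-1],(720,400),interpolation=cv2.INTER_CUBIC)
b=cv2.resize(im[150:270,240:360,::-1],(200,200));b=cv2.resize(im[150:250,220:400,::-1],(360,200))
cv2.imwrite('pics/fin.png',np.vstack([a,np.hstack([b,np.zeros((200,360,3),np.uint8)])]))
```

```text
[ 0.49468582 -0.02462185  0.18202243] [ 2.21143981 -1.19904762 -3.24064459] [0.001 0.001 0.002 0.005 0.001 0.005] r 0.19494402383322948 theta 0.29390152077986564
theta 0.29390429075586977
```

View pics/fin.png

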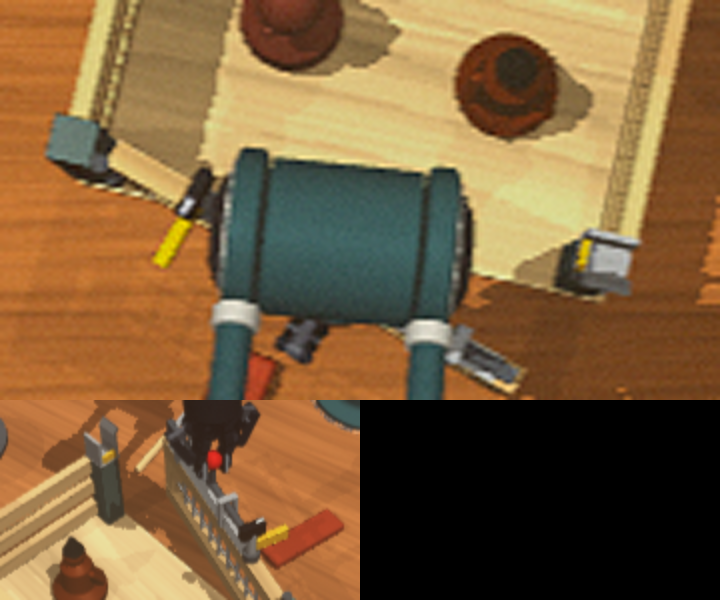

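The gate is open: in the top view its free edge is at about (520,380), clear of the keeper at (600,260). The ball is still held, the tongue is swung out and the figures haven't moved.

```bash
python3 -c "
from workcell import bot
print(bot.finish_job())"
```

```text
the job is handed in; nothing more can be done
None
```

The job is handed in after about 15.5 s: clamp knob turned about 90° clockwise, bolt lifted and drawn back about 36 mm, gate held still by the red ball at about 0.29 rad (free edge about 10 cm open). The figures were left where they stood.

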